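# Press a round clay flask into the sprung ring cradle

## Task

Lay the flat cork ring centrally on top of the sprung metal ring of the cradle as a separator and let go of it, then take the round-bellied clay flask by its neck, seat it upright with its round belly in the hole of the cork, and gently press it straight down until the sprung ring is level with the tops of the two short gauge posts beside it, or a little lower. Finish while holding: keep hold of the flask and keep it pressed down, do not let go. Do not knock the other things on the bench about.

Things in the scene. Friction and masses are not known exactly. Their poses are not given: they have to be found in the camera images.
- cradle: Sprung ring cradle, fixed to the bench. Dark round steel foot 170 mm in diameter, 12 mm thick, with three coil springs under a flat aluminium ring. Two gauge posts, 14 mm in diameter, stand on the foot 75 mm either side of the centre along the cradle's x axis, outside the ring; their tops are 55 mm above the bench. Origin: centre of the underside, z up.
- ring_top (a point): Centre of the hole in the sprung ring, level with the ring's upper face (75 mm above the bench when not pressed); moves down with the ring. The ring is 124 mm outside, hole 68 mm, 10 mm thick, its upper face flat and without a lip.
- cradle_ring (a joint): How far the sprung ring is pressed down, m: 0 at rest, 0.020 level with the tops of the gauge posts, 0.030 at its stop. It stays level. The springs (400 N per m) carry the cork and flask without sinking; pressing on the seated flask starts to move it at about 1 to 2 N, takes about 8 to 10 N at 0.020 and 12 to 14 N at 0.030.
- liner: Flat cork ring, the separator: 100 mm outside diameter, hole 60 mm, so the band is 20 mm wide; 8 mm thick, 50 g, lying flat on the bench at the start. Origin at the centre of the underside, z up. It can be pinched across its band with one finger in the hole.
- flask: Flask of plain grey-brown clay, about 250 g, standing on the plaster disc: ball-shaped belly 90 mm in diameter, its centre 41 mm above the underside, flat foot 36 mm across, straight round neck 38 mm in diameter from 86 to 140 mm above the underside. Origin: centre of the underside, z up. Seated in the cork's hole, its underside is level with the cork's underside (the sprung ring's upper face).
- bat: Flat round off-white plaster disc, 130 mm in diameter, 20 mm thick, fixed to the bench; the flask stands on its middle at the start. Origin at the centre of the underside.
- beaker: Bystander: flat-bottomed clay beaker without a neck, 60 to 72 mm in diameter, 80 mm high. Origin at the centre of the underside.
- mould: Bystander: plaster mould block, 150 x 110 x 70 mm. Origin at the centre of the underside.
- fettling_brush: Bystander: brush lying on the bench. Origin under its middle.
- slip_jar: Bystander: white lidded jar, 66 mm in diameter, 90 mm high. Origin at the centre of the underside.
Not all that is in view belongs to the job. What is meant by the liner is not yellow, and is the larger of those in its own colour.

How it is judged:
By the outcome, as a careful person would: the job done as asked, in the order asked, and still so for the second after the job is handed in, while the arm keeps its last pose, push and grip.
It also fails if it takes over 72 s, if anything falls off the work surface, if the arm or the gripper's body presses on something with over 40 N, if the wrist force passes 120 N, or if a joint passes its speed limit or range.

## Robot

A 7-joint arm with a two-finger parallel gripper is mounted at the origin on the work surface. World frame = base frame: x ahead of the robot, y to its left, z up, the work surface at z = 0. Lengths are in mm, angles in degrees, forces in N, time in s.
With the tool pointing down it reaches from about 350 to 900 mm from the base axis. Payload 19.9 kg.
Tool frame: the origin (TCP) lies at the very end of the fingers, on their centre line; the grasp point (between the pads) lies 19 mm behind it; z points along the fingers, y is the line along which they close (so a half turn about z gives the same grasp; the last joint's range is limited). The gripper opens to 85 mm and grips with 20 to 120 N. Pads are 22 mm wide; open, the fingers measure 114 mm over their backs; the gripper's body (76 mm by 85 mm) begins 54 mm behind the grasp point. The pads swing forward as they close: fully open they stand 13 mm farther back than shut.
Start: joints at [-73.367, 23.915, -0.59, 92.452, 0.269, 63.638, -3.037], TCP at [203.58, 590.895, 231.26] pointing down, gripper open.
Joint ranges: [-161.28, 161.28], [-22.2, 115.67], [-73.04, 71.86], [3.21, 147.25], [-68.34, 248.33], [10.77, 114.83], [-161.83, 161.83]. Speed limits (degrees/s): [108.29, 108.29, 136.94, 136.94, 172.46, 172.46, 172.46].

## Interface

Orientations are given as a 3x3 rotation matrix whose columns are the frame's x, y, z axes.
In Python, from cell import get_state, grab_frame, get_calibration, close_job gives the robot as it stands.
- The arm moves only by the tool send_rows, never from a script. Its argument "plan" is a list of rows, each a list of 3 entries, a list of its own where there are three numbers: the opening, from -1 (shut) to 1 (fully open), then the shift along the tool's x, y, z in units of 25 mm (1.0 is 25 mm), then the turn about the tool's z in units of 0.15 rad (1.0 is 0.15 rad). In form: [[hand, [x, y, z], roll], ...]. A call has 1 to 10 rows; each row shifts and turns the commanded pose from where the row before left it, along the tool's axes as they then stand; what a row does not reach is not made up. A row lasts 1/8 s, in which the tool goes at most 62.5 mm and 10.7 degrees, less where a joint would pass 70% of its speed; a pose out of reach is approached as far as the arm can. A call with a number of a shift or a turn outside -1 to 1 is refused whole. A call with a gripper value outside its range is refused whole. The fingers move at their own pace and stop on an object; the grip force is fixed at half the most. Time passes only in rows, so rows that do not move let the fingers close. It gives the time, the measured TCP pose, the force, the opening and the grip force at its end, in the units of the state.
- get_state(): the state, without advancing time (a new reading comes with each control period).
- grab_frame(name): name is "side" or "top" or "wrist"; returns the picture (480x640x3 uint8, blue, green, red); there is no depth.
- get_calibration(name): a dict with "mtx" (3x3 intrinsics, pixels), "extrinsics" (4x4, takes a point from camera to world coordinates); the wrist camera has in their place "tool_from_camera" (4x4, takes a point from camera to tool coordinates, whose origin is the TCP and whose axes are the flange's). Camera axes: x right, y up, looking along -z (the intrinsics and any distortion apply to the point x, -y, -z); pixel columns grow to the right and rows downward; lengths in mm; the calibration is good to about 2 mm. The wrist camera is an equidistant fisheye: a pixel r from the principal point sees the ray r / f radians off the axis. A picture is of the moment at which its call begins: read the wrist's pose just before it. get_calibration takes no time and is no camera call.
- close_job(): hands the job in; it is judged then, once.
The state is a dict: "t": time; "joint_positions": joint angles; "joint_vel": joint speeds; "joint_torque": joint torques, N m; "tool_pos": TCP position; "ee_rot": TCP orientation; "ft_force": force on the tool from outside, world axes, zero at the start; "moment": the same for the moment, N m; "finger_gap": opening from 0.0 (shut) to 1.0 (fully open); "finger_force": force on a finger pad.
Only numpy, scipy, OpenCV 4.12 (cv2) and the standard library are available. Lean on these libraries where they do the work, as an engineer would, in place of code of your own. Each camera call takes 0.05 s, during which the arm holds its last target. There are 200 camera calls.

## Working session

There is one attempt and no reset: what is moved stays moved. The work goes in short steps, Python scripts to look and compute and a tool call to move; the robot and the scene stay as the last step left them, time stands still between calls to the robot, and variables do not carry over. Pictures are saved under pics/ and viewed, at most 10 in all, crops included, and the job is handed in when it is done.

Besides the shell and the picture viewer there is one more tool, called after "Call:" by a JSON object that holds its "method" and its "body", one argument or row to a line. send_rows: Moves the arm, as the interface text tells. Shifts and turns lie within -1 to 1; 1 stands for 25 mm of shift or 0.15 rad of turn. Its arguments: {"type":"object","properties":{"plan":{"type":"array"}},"required":["plan"]}

```bash
mkdir -p pics
python3 - <<'E'
from cell import *
import cv2, numpy as np
s=get_state();print(s['t'],s['tool_pos'],np.round(s['ee_rot'],3).tolist(),s['finger_gap'],s['ft_force'])
for n in('top','side','wrist'):
    c=get_calibration(n);print(n,{k:np.round(v,4).tolist() if not isinstance(v,str) else v for k,v in c.items()})
    cv2.imwrite(f'pics/{n}0.png',grab_frame(n))
E
```

```text
0.0 [203.44943754 590.59845984 230.65728676] [[-0.945, 0.326, -0.0], [0.326, 0.945, -0.001], [-0.0, -0.001, -1.0]] 1.0044512996911448 [-0.26843157  0.214391    0.72718534]
top {'mtx': [[612.8493, 0.0, 309.7305], [0.0, 612.8493, 237.2347], [0.0, 0.0, 1.0]], 'extrinsics': [[-0.0032, 0.9917, -0.1288, 387.1652], [-1.0, -0.0026, 0.0049, 4.8984], [0.0045, 0.1289, 0.9917, 1673.6194], [0.0, 0.0, 0.0, 1.0]]}
side {'mtx': [[497.935, 0.0, 319.4329], [0.0, 497.935, 243.7769], [0.0, 0.0, 1.0]], 'extrinsics': [[-0.992, 0.0949, -0.083, 482.6745], [-0.1259, -0.7083, 0.6946, 850.7051], [0.0071, 0.6995, 0.7146, 974.441], [0.0, 0.0, 0.0, 1.0]]}
wrist {'mtx': [[371.6483, 0.0, 318.9247], [0.0, 371.6483, 242.9638], [0.0, 0.0, 1.0]], 'tool_from_camera': [[-0.0006, 0.9538, 0.3004, 77.7727], [1.0, 0.0001, 0.0018, -0.169], [0.0017, 0.3004, -0.9538, -142.3419], [0.0, 0.0, 0.0, 1.0]]}
```

View pics/top0.png

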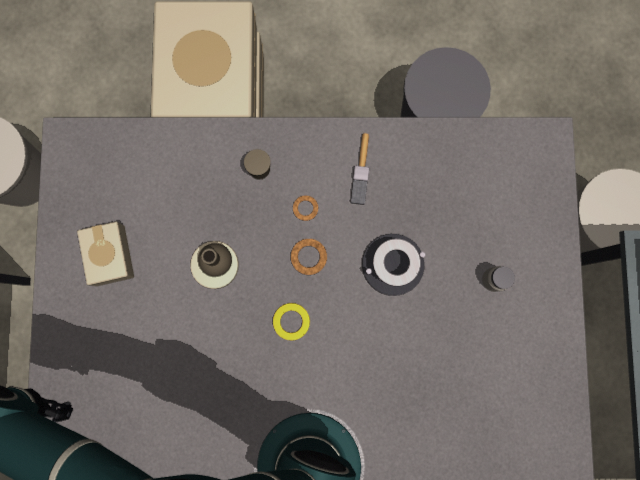

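View pics/side0.png

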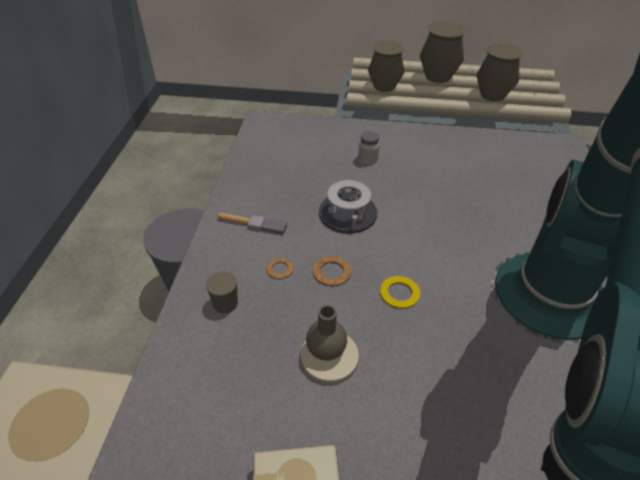

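Top view: liner at about (309,257), with a smaller brown decoy at (305,208) and a yellow one at (291,322). Cradle ring is at (397,262) with posts at (369,271) and (422,254). The flask is on its bat, with its neck at (209,257). The side view agrees: liner (332,271), ring (349,194), flask mouth (327,313).

```bash
cat > h.py <<'E'
from cell import *
import cv2, numpy as np
def ray(n,uv,T=None):
    c=get_calibration(n);K=np.array(c['mtx'])
    if n=='wrist':
        d=(np.array(uv)-K[:2,2])/K[0,0];r=np.hypot(*d);k=np.sin(r)/r if r>1e-9 else 1
        v=np.array([d[0]*k,-d[1]*k,-np.cos(r)]);E=T@np.array(c['tool_from_camera'])
    else:
        E=np.array(c['extrinsics']);v=np.array([(uv[0]-K[0,2])/K[0,0],-(uv[1]-K[1,2])/K[1,1],-1])
    return E[:3,3],E[:3,:3]@v
def plane(n,uv,z,T=None):
    o,d=ray(n,uv,T);return o+d*(z-o[2])/d[2]
def pose(s):
    T=np.eye(4);T[:3,:3]=s['ee_rot'];T[:3,3]=s['tool_pos'];return T
def blobs(mask,roi,amin):
    x0,y0,x1,y1=roi;m=np.zeros_like(mask);m[y0:y1,x0:x1]=mask[y0:y1,x0:x1]
    cs,_=cv2.findContours(m,cv2.RETR_EXTERNAL,cv2.CHAIN_APPROX_NONE)
    return sorted([c[:,0,:].astype(float) for c in cs if cv2.contourArea(c)>=amin],key=len,reverse=True)
def circ(n,c,z,T=None):
    P=np.array([plane(n,p,z,T)[:2] for p in c])
    A=np.c_[2*P,np.ones(len(P))];x=np.linalg.lstsq(A,(P**2).sum(1),rcond=None)[0]
    return np.round(x[:2],1),round(2*float(np.sqrt(x[2]+x[:2]@x[:2])),1)
E
python3 - <<'E'
from h import *
R={'top':dict(l=(270,180,345,285),c=(355,225,435,300),b=(180,230,245,300)),'side':dict(l=(260,250,360,290),c=(310,170,385,235),b=(290,290,370,390))}
for n in R:
    im=cv2.imread(f'pics/{n}0.png');h=cv2.cvtColor(im,cv2.COLOR_BGR2HSV)
    br=cv2.inRange(h,(5,110,60),(18,255,255));wh=cv2.inRange(h,(0,0,165),(180,40,255));cr=cv2.inRange(h,(10,15,140),(35,90,255))
    for c in blobs(br,R[n]['l'],20): print(n,'brown',circ(n,c,8 if n=='top' else 8))
    for c in blobs(wh,R[n]['c'],2): print(n,'white',len(c),c.mean(0),circ(n,c,75) if len(c)>30 else plane(n,c.mean(0),55).round(1))
    for c in blobs(cr,R[n]['b'],100): print(n,'bat',circ(n,c,20))
    dk=cv2.inRange(h,(0,0,0),(180,255,90))
    for c in blobs(dk,R[n]['c'],300)[:1]: print(n,'foot',circ(n,c,12))
for n,(x,y) in dict(top=(209,257),side=(327,313)).items(): print(n,'mouth',plane(n,(x,y),160).round(1))
a=cv2.imread('pics/top0.png')[225:300,180:260];b=cv2.imread('pics/side0.png')[295:370,290:370]
cv2.imwrite('pics/fl0.png',cv2.resize(np.hstack([a,b]),None,fx=5,fy=5,interpolation=cv2.INTER_CUBIC))
E
```

```text
top brown (array([5.513e+02, 5.000e-01]), 96.2)
top brown (array([685.9,   9.3]), 67.2)
top white 130 [396.40769231 262.03846154] (array([ 529. , -229.5]), 118.8)
top white 11 [422.18181818 254.18181818] [ 551.3 -301.6   55. ]
top white 10 [368.4 271. ] [ 507. -158.   55.]
top bat (array([529.9, 256.2]), 113.8)
top foot (array([ 530.5, -229.8]), 154.8)
side brown (array([551.7,   2.3]), 95.5)
side brown (array([686.4,  12.2]), 65.8)
side bat (array([522.8, 262.2]), 102.7)
side foot (array([ 530. , -208.6]), 149.0)
top mouth [535.1 247.3 160. ]
side mouth [537.6 250.6 160. ]
```

View pics/fl0.png

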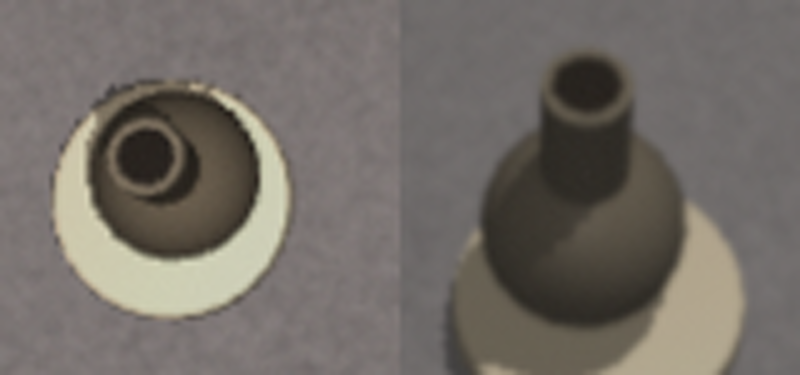

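The crop shows the flask mouth at top (209.4,256.4) and side (327.4,312). That puts the flask at about (536,249), the liner at (551.5,1) and the cradle at (530,-229.5). The fitted sizes match, allowing for edge pixels. Next I move above the liner.

Call:
{"method": "send_rows", "body": {
  "plan": [
    [0.0,[-1,-0.85,0],0],
    [0.0,[-1,-0.85,0],0],
    [0.0,[-1,-0.85,0],0],
    [0.0,[-1,-0.85,0],0],
    [0.0,[-1,-0.85,0],0],
    [0.0,[-1,-0.85,0],0],
    [0.0,[-1,-0.85,0],0],
    [0.0,[-1,-0.85,0],0],
    [0.0,[-1,-0.85,0],0],
    [0.0,[-1,-0.85,0],0]
  ]
}}

```text
t: 1.4
tool_pos: [371.1, 307.5, 231.2]
ee_rot: [[-0.945, 0.326, -0.0], [0.326, 0.945, -0.0], [0.0, -0.0, -1.0]]
ft_force: [0.7, 1.0, -0.4]
finger_gap: 0.502
finger_force: 0.0
```

Call:
{"method": "send_rows", "body": {
  "plan": [
    [0.0,[-1,-0.85,0],0],
    [0.0,[-1,-0.85,0],0],
    [0.0,[-1,-0.85,0],0],
    [0.0,[-1,-0.85,0],0],
    [0.0,[-1,-0.85,0],0],
    [0.0,[-1,-0.85,0],0],
    [0.0,[-1,-0.85,0],0],
    [0.0,[-1,-0.85,0],0],
    [0.0,[-1,-0.85,0],0],
    [0.0,[-0.8,-0.7,0],0]
  ]
}}

```text
t: 2.65
tool_pos: [534.8, 30.2, 231.2]
ee_rot: [[-0.945, 0.326, -0.0], [0.326, 0.945, -0.0], [0.0, -0.0, -1.0]]
ft_force: [0.1, 0.4, 0.7]
finger_gap: 0.501
finger_force: 0.0
```

Call:
{"method": "send_rows", "body": {
  "plan": [
    [0.0,[0,0,0],0],
    [0.0,[0,0,0],0],
    [0.0,[0,0,0],0]
  ]
}}

```text
t: 3.02
tool_pos: [534.1, 32.2, 231.3]
ee_rot: [[-0.946, 0.325, -0.0], [0.325, 0.946, 0.0], [0.0, 0.0, -1.0]]
ft_force: [-0.3, -0.3, -0.1]
finger_gap: 0.496
finger_force: 0.0
```

Run:
```python
from h import *
s=get_state();T=pose(s);im=grab_frame('wrist');print(s['t'],s['tool_pos'],np.round(s['ee_rot'],3).tolist(),s['finger_gap'])
cv2.imwrite('pics/w1.png',im);h=cv2.cvtColor(im,cv2.COLOR_BGR2HSV)
br=cv2.inRange(h,(5,110,60),(18,255,255))
for c in blobs(br,(0,0,640,480),200):
    print(c.mean(0),circ('wrist',c,6,T))
```

```text
3.025 [534.05578074  32.18899427 231.26838165] [[-0.946, 0.325, -0.0], [0.325, 0.946, 0.0], [0.0, 0.0, -1.0]] 0.4963697502924628
[295.24253731 231.48880597] (array([ 5.504e+02, -5.000e-01]), 97.2)
[342.43670886 334.53797468] (array([684.2,   7.7]), 67.5)
```

View pics/w1.png

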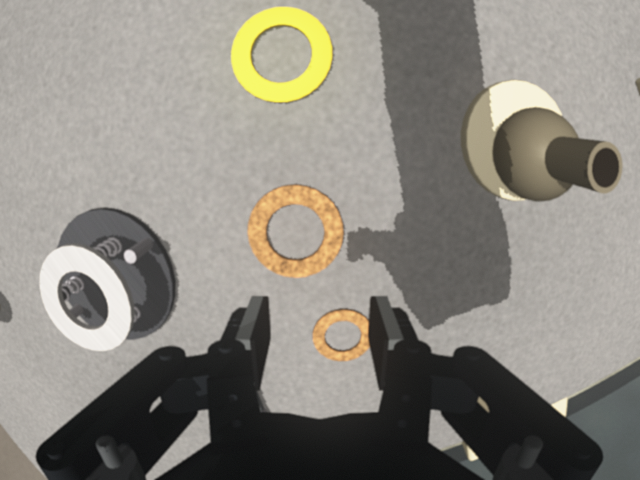

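Wrist view: liner at (295,231), which is (550.4,-0.5), in agreement with the top view. I'll go for its -y band.

Call:
{"method": "send_rows", "body": {
  "plan": [
    [0.0,[-0.35,-0.86,1],0],
    [0.0,[-0.35,-0.86,1],0],
    [0.0,[-0.34,-0.86,1],0],
    [0.0,[0,0,1],0],
    [0.0,[0,0,1],0],
    [0.0,[0,0,1],0],
    [0.0,[0,0,1],0],
    [0.0,[0,0,0.5],0],
    [0,[0,0,0],0],
    [0,[0,0,0],0]
  ]
}}

```text
t: 4.32
tool_pos: [538.4, -38.0, 44.7]
ee_rot: [[-0.945, 0.326, 0.001], [0.326, 0.945, -0.0], [-0.001, 0.0, -1.0]]
ft_force: [0.1, 0.3, 0.5]
finger_gap: 0.497
finger_force: 0.0
```

Run:
```python
from h import *
s=get_state();T=pose(s);im=grab_frame('wrist');print(s['t'],s['tool_pos'],s['finger_gap'])
cv2.imwrite('pics/w2.png',im);h=cv2.cvtColor(im,cv2.COLOR_BGR2HSV)
br=cv2.inRange(h,(5,110,60),(18,255,255))
for c in blobs(br,(0,0,640,480),200):
    print(len(c),c.mean(0),circ('wrist',c,6,T))
```

```text
4.325 [538.41912425 -38.0468117   44.65411834] 0.49710445354354843
753 [389.96148738 268.8685259 ] (array([ 5.498e+02, -5.000e-01]), 85.5)
62 [455.51612903 449.79032258] (array([708.8,  12.9]), 19.8)
```

View pics/w2.png

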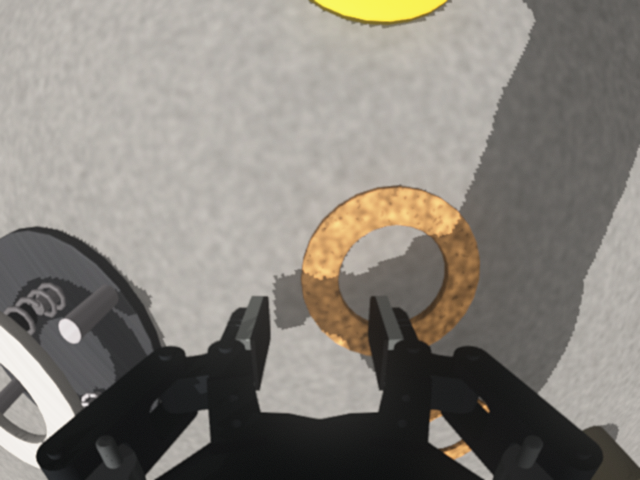

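The liner lies in the lower right, centred near (390,269), and the fingers straddle its near band as intended. I'll go down and close.

Call:
{"method": "send_rows", "body": {
  "plan": [
    [0.0,[0,0,0.8],0],
    [0.0,[0,0,0.5],0],
    [0.0,[0,0,0.3],0],
    [0.0,[0,0,0.1],0],
    [0.0,[0,0,0],0],
    [0.0,[0,0,0],0]
  ]
}}

```text
t: 5.12
tool_pos: [538.2, -38.1, 1.7]
ee_rot: [[-0.945, 0.326, 0.001], [0.326, 0.945, -0.0], [-0.001, 0.0, -1.0]]
ft_force: [-0.7, -0.6, 0.5]
finger_gap: 0.501
finger_force: 0.0
```

Call:
{"method": "send_rows", "body": {
  "plan": [
    [-0.3,[0,0,0],0],
    [-0.5,[0,0,0],0],
    [-1,[0,0,0],0],
    [-1,[0,0,0],0],
    [-1,[0,0,0],0]
  ]
}}

```text
t: 5.75
tool_pos: [538.4, -38.2, 1.8]
ee_rot: [[-0.945, 0.326, 0.001], [0.326, 0.945, -0.0], [-0.001, 0.0, -1.0]]
ft_force: [-1.7, -0.5, 7.9]
finger_gap: 0.209
finger_force: 56.5
```

Grip is good (57 N, about 18–20 mm). Lifting.

Call:
{"method": "send_rows", "body": {
  "plan": [
    [-1,[0,0,-0.3],0],
    [-1,[0,0,-0.7],0],
    [-1,[0,0,-1],0],
    [-1,[0,0,-1],0],
    [-1,[0,0,-1],0],
    [-1,[0,0,-1],0],
    [-1,[0,0,-0.6],0],
    [-1,[0,0,0],0],
    [-1,[0,0,0],0]
  ]
}}

```text
t: 6.88
tool_pos: [537.5, -38.0, 140.7]
ee_rot: [[-0.946, 0.326, -0.001], [0.326, 0.946, -0.0], [0.001, -0.0, -1.0]]
ft_force: [-0.4, 0.7, -1.2]
finger_gap: 0.209
finger_force: 56.8
```

Run:
```python
from h import *
s=get_state();T=pose(s);im=grab_frame('wrist');print(s['t'],s['tool_pos'],s['finger_gap'])
cv2.imwrite('pics/w3.png',im);h=cv2.cvtColor(im,cv2.COLOR_BGR2HSV)
br=cv2.inRange(h,(5,110,60),(18,255,255))
z=s['tool_pos'][2]+5
for c in blobs(br,(0,0,640,480),200):
    print(len(c),c.mean(0),circ('wrist',c,z,T))
    # hull-only points on the far side (rows above pads)
    q=c[c[:,1]<290]; print(circ('wrist',q,z,T) if len(q)>20 else '')
wh=cv2.inRange(h,(0,0,190),(180,40,255))
for c in blobs(wh,(0,0,250,480),100): print('w',len(c),c.mean(0),circ('wrist',c,75,T))
```

```text
6.875 [537.5182888  -37.96366224 140.68426815] 0.20855189005980926
924 [404.74242424 296.52813853] (array([543.7,  -0.7]), 79.3)
(array([532.8,   4.4]), 66.1)Traceback (most recent call last):
  File "<stdin>", line 11, in <module>
  File "h.py", line 20, in circ
    P=np.array([plane(n,p,z,T)[:2] for p in c])
                ~~~~~^^^^^^^^^
  File "h.py", line 12, in plane
    o,d=ray(n,uv,T);return o+d*(z-o[2])/d[2]
        ~~~^^^^^^^^
  File "h.py", line 4, in ray
    c=get_calibration(n);K=np.array(c['mtx'])
ValueError: time passes only in moves, steps and waits
```

View pics/w3.png

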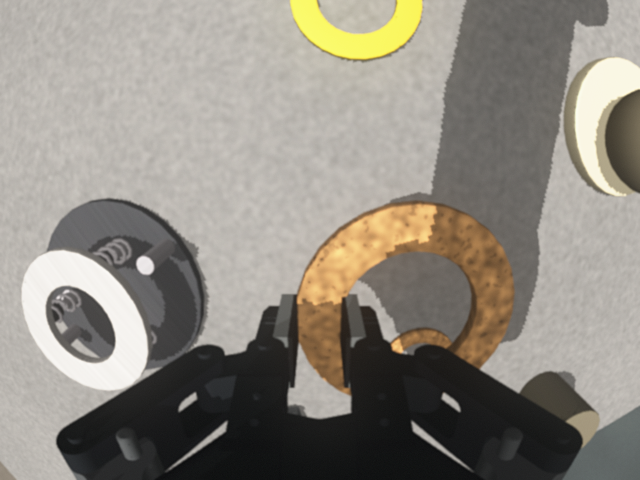

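The cork is held level, spanning about (297–515, 200–395), with the second brown ring visible through its hole. The cradle ring is at (85,320). I'll cache the calibration and fit the outer rim.

```bash
sed -i 's/^def ray/import functools\nget_calibration=functools.lru_cache(get_calibration)\ndef ray/' h.py
python3 - <<'E'
from h import *
s=get_state();T=pose(s);im=cv2.imread('pics/w3.png');h=cv2.cvtColor(im,cv2.COLOR_BGR2HSV)
br=cv2.inRange(h,(5,110,60),(18,255,255))
c=blobs(br,(0,0,640,480),200)[0]
hull=cv2.convexHull(c.astype(np.float32))[:,0,:]
# contour points lying on the hull
d=np.array([abs(cv2.pointPolygonTest(hull.reshape(-1,1,2),(float(p[0]),float(p[1])),True)) for p in c])
q=c[(d<1.5)&((c[:,0]>440)|(c[:,1]<280))]
for z in (4,6,8):
    C,D=circ('wrist',q,s['tool_pos'][2]+z,T)
    print(z,len(q),C,D,'tool offs',T[:2,:2].T@(C-T[:2,3]))
wh=cv2.inRange(h,(0,0,190),(180,40,255))
for c in blobs(wh,(0,220,165,420),500): print('w',len(c),c.mean(0),circ('wrist',c,75,T))
E
```

```text
4 340 [549.1  -1.1] 99.2 tool offs [ 1.01102201 38.68536953]
6 340 [547.8  -1.2] 97.7 tool offs [ 2.20758367 38.16745318]
8 340 [546.6  -1.4] 96.3 tool offs [ 3.27703018 37.58755519]
w 523 [ 66.80114723 314.3040153 ] (array([ 526.3, -233.7]), 127.3)
```

Call:
{"method": "send_rows", "body": {
  "plan": [
    [-1,[-0.25,-0.9,0],0],
    [-1,[-0.25,-1,0],0],
    [-1,[-0.25,-1,0],0],
    [-1,[-0.25,-1,0],0],
    [-1,[-0.25,-1,0],0],
    [-1,[-0.25,-1,0],0],
    [-1,[-0.25,-1,0],0],
    [-1,[-0.25,-1,0],0],
    [-1,[-0.25,-1,0],0],
    [-1,[0,0,0],0]
  ]
}}

```text
t: 8.18
tool_pos: [517.6, -268.7, 140.4]
ee_rot: [[-0.945, 0.329, -0.002], [0.329, 0.945, -0.001], [0.001, -0.001, -1.0]]
ft_force: [0.4, 0.0, 0.2]
finger_gap: 0.21
finger_force: 56.8
```

Call:
{"method": "send_rows", "body": {
  "plan": [
    [-1,[0,0,0.8],0],
    [-1,[0,0,0.6],0],
    [-1,[0,0,0.4],0],
    [-1,[0,0,0],0],
    [-1,[0,0,0],0],
    [-1,[0,0,0],0]
  ]
}}

```text
t: 8.93
tool_pos: [518.9, -266.9, 96.9]
ee_rot: [[-0.945, 0.326, 0.001], [0.326, 0.945, -0.0], [-0.001, -0.0, -1.0]]
ft_force: [-1.0, -0.4, -1.1]
finger_gap: 0.207
finger_force: 56.8
```

Run:
```python
from h import *
s=get_state();T=pose(s);im=grab_frame('wrist');print(s['t'],s['tool_pos'])
cv2.imwrite('pics/w4.png',im);h=cv2.cvtColor(im,cv2.COLOR_BGR2HSV)
br=cv2.inRange(h,(5,110,60),(18,255,255));wh=cv2.inRange(h,(0,0,170),(180,40,255))
def rim(m,f,z,roi):
    c=blobs(m,roi,200)[0];hull=cv2.convexHull(c.astype(np.float32))
    d=np.array([abs(cv2.pointPolygonTest(hull,(float(p[0]),float(p[1])),True)) for p in c])
    q=c[(d<1.5)&f(c)];return len(q),circ('wrist',q,z,T)
f=lambda c:(c[:,0]>440)|(c[:,1]<280)
print('cork',[rim(br,f,s['tool_pos'][2]+k,(0,0,640,480)) for k in(4,6)])
print('ring',rim(wh|br,f,75,(240,150,560,420)),rim(wh,f,75,(240,150,560,420)))
t=grab_frame('top');cv2.imwrite('pics/t4.png',t)
cv2.imwrite('pics/v4.png',np.hstack([cv2.resize(im,(480,360)),cv2.resize(t[200:320,330:436],(318,360))]))
```

```text
8.925 [ 518.91987847 -266.85616697   96.87481744]
cork [(336, (array([ 530.9, -229.9]), 99.3)), (336, (array([ 529.6, -230.1]), 97.9))]
ring (384, (array([ 535.8, -231.9]), 133.7)) (270, (array([ 525. , -231.7]), 115.9))
```

View pics/v4.png

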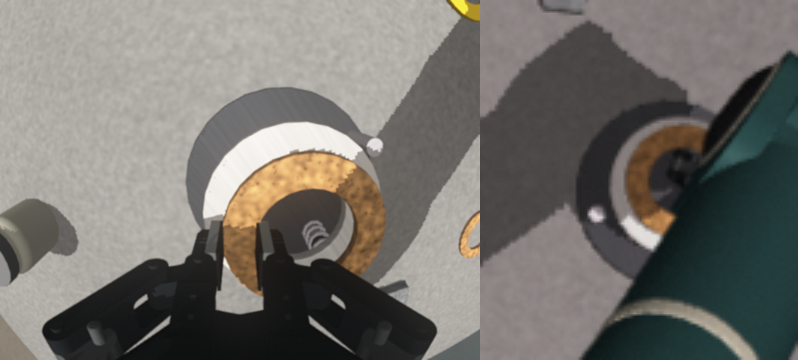

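In the combined view the cork sits just above the ring. The ring's white arc spans full-image pixels (270–490, 160–290), partly in shadow on the right. I'll fit the lit arc with the known 62 mm radius.

Run:
```python
from h import *
from scipy.optimize import least_squares
s=get_state();T=pose(s);im=cv2.imread('pics/w4.png');h=cv2.cvtColor(im,cv2.COLOR_BGR2HSV)
br=cv2.inRange(h,(5,110,60),(18,255,255));wh=cv2.inRange(h,(0,0,200),(180,30,255))
def fit(m,f,z,r,roi):
    c=blobs(m,roi,200)[0];hull=cv2.convexHull(c.astype(np.float32))
    d=np.array([abs(cv2.pointPolygonTest(hull,(float(p[0]),float(p[1])),True)) for p in c])
    q=c[(d<1.5)&f(c)];P=np.array([plane('wrist',p,z,T)[:2] for p in q])
    g=lambda x:np.hypot(*(P-x).T)-r
    o=least_squares(g,[530,-230],loss='soft_l1');return len(q),q.min(0),q.max(0),o.x.round(1),np.abs(g(o.x)).max().round(1),np.abs(g(o.x)).mean().round(2)
print(fit(br,lambda c:(c[:,0]>440)|(c[:,1]<280),s['tool_pos'][2]+5,49.5,(0,0,640,480)))
for xm in(420,460,480): print(fit(wh,lambda c:(c[:,0]<xm)&(c[:,1]<285),75,62,(240,150,560,420)))
t=cv2.imread('pics/t4.png')
```

```text
(336, array([303., 202.]), array([513., 368.]), array([ 530.4, -230.2]), np.float64(0.7), np.float64(0.2))
(198, array([271., 163.]), array([419., 284.]), array([ 529.6, -230.4]), np.float64(13.8), np.float64(0.27))
(238, array([271., 163.]), array([459., 284.]), array([ 529.7, -230.6]), np.float64(14.0), np.float64(0.31))
(266, array([271., 163.]), array([479., 284.]), array([ 529.8, -230.9]), np.float64(14.2), np.float64(0.58))
```

Cork and ring are concentric within 1 mm. Lower and release.

Call:
{"method": "send_rows", "body": {
  "plan": [
    [-1,[0,0,0.3],0],
    [-1,[0,0,0.3],0],
    [-1,[0,0,0.15],0],
    [-1,[0,0,0.06],0],
    [-1,[0,0,0],0],
    [-1,[0,0,0],0],
    [-1,[0,0,0],0]
  ]
}}

```text
t: 9.9
tool_pos: [518.7, -266.8, 76.3]
ee_rot: [[-0.945, 0.326, 0.0], [0.326, 0.945, -0.0], [-0.0, -0.0, -1.0]]
ft_force: [-1.1, 1.4, 3.9]
finger_gap: 0.208
finger_force: 57.3
```

Call:
{"method": "send_rows", "body": {
  "plan": [
    [-0.5,[0,0,0],0],
    [-0.4,[0,0,0],0],
    [-0.2,[0,0,0],0],
    [-0.1,[0,0,0],0],
    [-0.1,[0,0,-0.2],0],
    [-0.1,[0,0,-0.6],0],
    [-0.1,[0,0,-1],0],
    [-0.1,[0,0,-1],0],
    [-0.1,[0,0,-1],0],
    [0,[0,0,-1],0]
  ]
}}

```text
t: 11.15
tool_pos: [518.7, -266.9, 198.1]
ee_rot: [[-0.945, 0.326, 0.001], [0.326, 0.945, -0.0], [-0.001, -0.0, -1.0]]
ft_force: [0.1, -0.0, -0.3]
finger_gap: 0.501
finger_force: 0.0
```

Call:
{"method": "send_rows", "body": {
  "plan": [
    [0.2,[0,0,-0.5],0],
    [0.2,[0,0,0],0],
    [0.2,[0,0,0],0],
    [0.2,[0,0,0],0]
  ]
}}

```text
t: 11.65
tool_pos: [518.3, -266.6, 207.8]
ee_rot: [[-0.945, 0.326, -0.001], [0.326, 0.945, 0.0], [0.001, -0.0, -1.0]]
ft_force: [-0.5, -0.6, -0.4]
finger_gap: 0.602
finger_force: 0.0
```

```bash
cat >> h.py <<'E'
from scipy.optimize import least_squares
def fitr(m,f,z,r,roi,T,x0,n='wrist'):
    c=blobs(m,roi,200)[0];hull=cv2.convexHull(c.astype(np.float32))
    d=np.array([abs(cv2.pointPolygonTest(hull,(float(p[0]),float(p[1])),True)) for p in c])
    q=c[(d<1.5)&f(c)];P=np.array([plane(n,p,z,T)[:2] for p in q])
    g=lambda x:np.hypot(*(P-x).T)-r
    o=least_squares(g,x0,loss='soft_l1');return len(q),o.x.round(1),np.abs(g(o.x)).mean().round(2)
E
python3 - <<'E'
from h import *
s=get_state();T=pose(s);im=grab_frame('wrist');print(s['t'],s['tool_pos'],s['finger_gap'])
cv2.imwrite('pics/w5.png',im);h=cv2.cvtColor(im,cv2.COLOR_BGR2HSV)
br=cv2.inRange(h,(5,110,60),(18,255,255));wh=cv2.inRange(h,(0,0,200),(180,30,255))
for c in blobs(br,(0,0,640,480),200): print(c.min(0),c.max(0),circ('wrist',c,83,T))
E
```

```text
11.65 [ 518.2842965  -266.63140878  207.76556221] 0.6023394816849839
[307. 169.] [432. 293.] (array([ 530., -230.]), 96.5)
[556. 246.] [598. 298.] (array([630.4, -49.8]), 53.0)
```

View pics/w5.png

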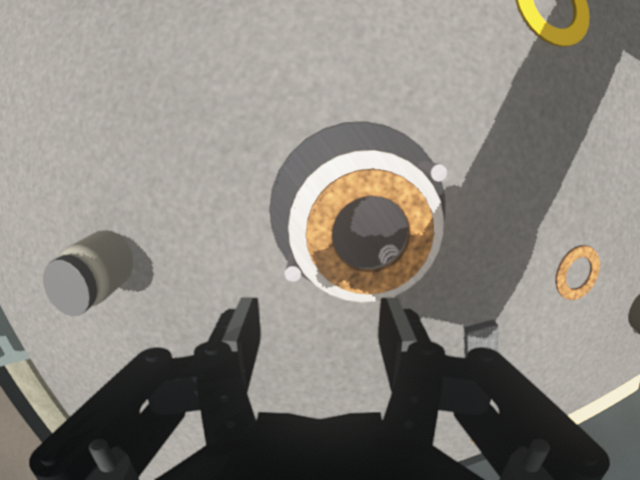

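The cork lies centred on the ring at (370,231), which is (530,-230), with an even white margin all round. On to the flask.

Call:
{"method": "send_rows", "body": {
  "plan": [
    [0.6,[0.3,0.98,0],0],
    [0.6,[0.3,0.98,0],0],
    [0.6,[0.3,0.98,0],0],
    [0.6,[0.3,0.98,0],0],
    [0.6,[0.3,0.98,0],0],
    [0.6,[0.3,0.98,0],0],
    [0.6,[0.3,0.98,0],0],
    [0.6,[0.3,0.98,0],0],
    [0.6,[0.3,0.98,0],0],
    [0.6,[0.3,0.98,0],0]
  ]
}}

```text
t: 12.95
tool_pos: [527.4, -9.9, 208.2]
ee_rot: [[-0.945, 0.326, -0.001], [0.326, 0.945, -0.0], [0.0, -0.0, -1.0]]
ft_force: [-0.2, -0.5, 0.8]
finger_gap: 0.801
finger_force: 0.0
```

Call:
{"method": "send_rows", "body": {
  "plan": [
    [1,[0.3,0.98,0],0],
    [1,[0.3,0.98,0],0],
    [1,[0.3,0.98,0],0],
    [1,[0.3,0.98,0],0],
    [1,[0.3,0.98,0],0],
    [1,[0.3,0.98,0],0],
    [1,[0.3,0.98,0],0],
    [1,[0.3,0.98,0],0],
    [1,[0.3,0.98,0],0],
    [1,[0,0,0],0]
  ]
}}

```text
t: 14.2
tool_pos: [535.0, 221.6, 207.9]
ee_rot: [[-0.946, 0.323, -0.001], [0.323, 0.946, -0.0], [0.001, -0.0, -1.0]]
ft_force: [-0.2, -0.4, 0.3]
finger_gap: 0.999
finger_force: 0.0
```

Call:
{"method": "send_rows", "body": {
  "plan": [
    [1,[0,0,0],0],
    [1,[0,0,0],0]
  ]
}}

```text
t: 14.45
tool_pos: [535.7, 218.8, 208.5]
ee_rot: [[-0.945, 0.327, -0.0], [0.327, 0.945, -0.0], [-0.0, -0.0, -1.0]]
ft_force: [-0.8, -0.6, -0.6]
finger_gap: 0.998
finger_force: 0.0
```

Run:
```python
from h import *
s=get_state();im=grab_frame('wrist');print(s['t'],s['tool_pos'],s['finger_gap'])
cv2.imwrite('pics/w6.png',im)
```

```text
14.45 [535.65462901 218.82168584 208.49485245] 0.9982330356827186
```

View pics/w6.png

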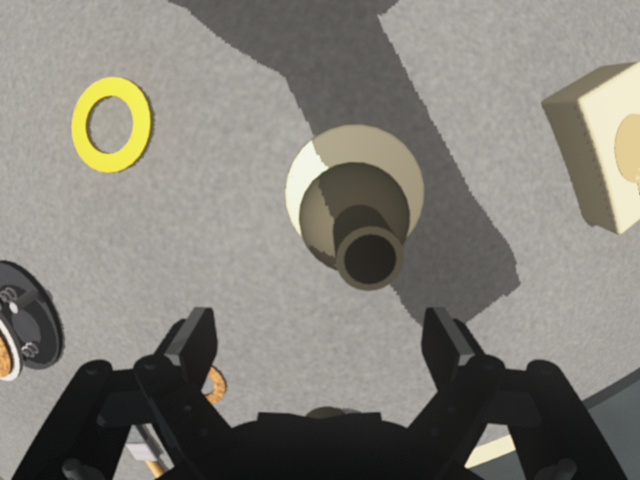

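Wrist view: mouth rim centre at (370,258), radius about 34 px. The belly centre is near (355,217) and the bat is around (355,195).

Run:
```python
from h import *
s=get_state();T=pose(s);R=T[:2,:2]
m=plane('wrist',(370,258),160,T);print('mouth',m.round(1),'diam',np.linalg.norm(plane('wrist',(335.5,258),160,T)-plane('wrist',(404.5,258),160,T)).round(1))
print('belly',plane('wrist',(355,217),61,T).round(1))
im=cv2.imread('pics/w6.png');h=cv2.cvtColor(im,cv2.COLOR_BGR2HSV)
dk=cv2.inRange(h,(0,0,0),(180,255,45))
for c in blobs(dk,(330,220,410,295),300): print('hole',c.mean(0),circ('wrist',c,160,T))
for p in ((536,249),m[:2]): print('units',(R.T@(np.array(p)-T[:2,3])/25).round(2))
```

```text
mouth [536.1 247.9 160. ] diam 38.5
belly [537.  248.4  61. ]
hole [370.14074074 258.74074074] (array([536.9, 247.8]), 27.0)
units [0.38 1.14]
units [0.36 1.1 ]
```

All estimates agree on (536.4,248.1), and the rim measures 38.5 mm. Centre over the neck, descend, close.

Call:
{"method": "send_rows", "body": {
  "plan": [
    [1,[0.19,0.56,0],0],
    [1,[0.18,0.55,0],0],
    [1,[0,0,0],0],
    [1,[0,0,0.8],0],
    [1,[0,0,0.8],0],
    [1,[0,0,0.8],0],
    [1,[0,0,0.8],0],
    [1,[0,0,0.55],0],
    [1,[0,0,0],0],
    [1,[0,0,0],0]
  ]
}}

```text
t: 15.75
tool_pos: [536.2, 249.1, 115.5]
ee_rot: [[-0.945, 0.326, 0.001], [0.326, 0.945, 0.0], [-0.001, 0.001, -1.0]]
ft_force: [-0.5, 0.4, -0.2]
finger_gap: 0.999
finger_force: 0.0
```

Call:
{"method": "send_rows", "body": {
  "plan": [
    [0.3,[0,0,0],0],
    [0.05,[0,0,0],0],
    [-0.05,[0,0,0],0],
    [-0.1,[0,0,0],0],
    [-0.15,[0,0,0],0],
    [-0.2,[0,0,0],0],
    [-1,[0,0,0],0],
    [-1,[0,0,0],0],
    [-1,[0,0,0],0]
  ]
}}

```text
t: 16.88
tool_pos: [536.0, 248.9, 115.1]
ee_rot: [[-0.945, 0.326, 0.0], [0.326, 0.945, -0.0], [-0.0, 0.0, -1.0]]
ft_force: [-1.9, -1.6, 5.6]
finger_gap: 0.433
finger_force: 59.3
```

Call:
{"method": "send_rows", "body": {
  "plan": [
    [-1,[0,0,-0.2],0],
    [-1,[0,0,-0.5],0],
    [-1,[0,0,-0.8],0],
    [-1,[0,0,-0.8],0],
    [-1,[0,0,-0.8],0],
    [-1,[0,0,-0.8],0],
    [-1,[0,0,-0.5],0],
    [-1,[0,0,0],0]
  ]
}}

```text
t: 17.88
tool_pos: [536.1, 249.2, 225.7]
ee_rot: [[-0.945, 0.326, 0.001], [0.326, 0.945, 0.001], [-0.001, 0.001, -1.0]]
ft_force: [0.0, 0.9, -3.9]
finger_gap: 0.43
finger_force: 60.3
```

Call:
{"method": "send_rows", "body": {
  "plan": [
    [-1,[-0.1,-0.3,0],0],
    [-1,[-0.2,-0.6,0],0],
    [-1,[-0.3,-0.9,0],0],
    [-1,[-0.3,-0.9,0],0],
    [-1,[-0.3,-0.9,0],0],
    [-1,[-0.3,-0.9,0],0],
    [-1,[-0.3,-0.9,0],0],
    [-1,[-0.3,-0.9,0],0],
    [-1,[-0.3,-0.9,0],0],
    [-1,[-0.3,-0.9,0],0]
  ]
}}

```text
t: 19.12
tool_pos: [533.1, 33.5, 224.4]
ee_rot: [[-0.945, 0.327, -0.001], [0.327, 0.945, -0.0], [0.0, -0.001, -1.0]]
ft_force: [-0.5, -0.3, -2.8]
finger_gap: 0.433
finger_force: 60.3
```

Call:
{"method": "send_rows", "body": {
  "plan": [
    [-1,[-0.3,-0.9,0],0],
    [-1,[-0.3,-0.9,0],0],
    [-1,[-0.3,-0.9,0],0],
    [-1,[-0.3,-0.9,0],0],
    [-1,[-0.3,-0.9,0],0],
    [-1,[-0.3,-0.9,0],0],
    [-1,[-0.3,-0.9,0],0],
    [-1,[-0.3,-0.9,0],0],
    [-1,[-0.3,-0.9,0],0],
    [-1,[-0.2,-0.6,0],0]
  ]
}}

```text
t: 20.38
tool_pos: [530.5, -195.6, 224.5]
ee_rot: [[-0.945, 0.327, -0.001], [0.327, 0.945, -0.0], [0.001, -0.0, -1.0]]
ft_force: [-0.1, 0.2, -2.9]
finger_gap: 0.43
finger_force: 60.4
```

Call:
{"method": "send_rows", "body": {
  "plan": [
    [-1,[-0.1,-0.48,0],0],
    [-1,[0,0,0],0],
    [-1,[0,0,0],0],
    [-1,[0,0,0],0]
  ]
}}

```text
t: 20.88
tool_pos: [530.0, -205.1, 224.8]
ee_rot: [[-0.946, 0.325, 0.0], [0.325, 0.946, 0.0], [0.0, 0.0, -1.0]]
ft_force: [0.3, -0.4, -1.8]
finger_gap: 0.432
finger_force: 60.4
```

Run:
```python
from h import *
s=get_state();T=pose(s);im=grab_frame('wrist');print(s['t'],s['tool_pos'],s['finger_gap'],s['ft_force'])
cv2.imwrite('pics/w7.png',im)
print('units to cork',(T[:2,:2].T@(np.array([530,-230])-T[:2,3])/25).round(2))
```

```text
20.875 [ 530.01870711 -205.07224322  224.83822583] 0.4320877092195069 [ 0.30623901 -0.37480927 -1.84301544]
units to cork [-0.32 -0.94]
```

View pics/w7.png

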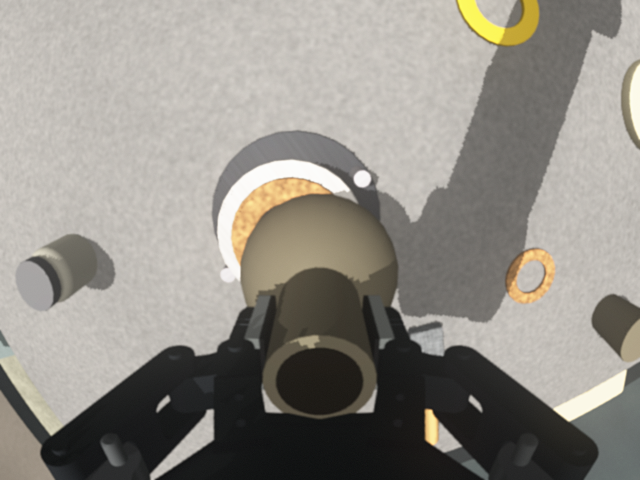

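The flask hangs upright in the grip (belly spans 242–398, centred at x=320), about 25 mm short of the cork. Finish the shift and lower to just above seating.

Call:
{"method": "send_rows", "body": {
  "plan": [
    [-1,[-0.16,-0.47,0],0],
    [-1,[-0.16,-0.47,0],0],
    [-1,[0,0,0],0],
    [-1,[0,0,0.5],0],
    [-1,[0,0,0.6],0],
    [-1,[0,0,0.5],0],
    [-1,[0,0,0.2],0],
    [-1,[0,0,0],0],
    [-1,[0,0,0],0]
  ]
}}

```text
t: 22.05
tool_pos: [530.0, -230.8, 180.2]
ee_rot: [[-0.945, 0.326, 0.001], [0.326, 0.945, -0.0], [-0.001, -0.0, -1.0]]
ft_force: [-0.2, 0.6, -1.6]
finger_gap: 0.431
finger_force: 60.5
```

Run:
```python
from h import *
s=get_state();T=pose(s);im=grab_frame('wrist');print(s['t'],s['tool_pos'],s['ft_force'])
print('units to cork',(T[:2,:2].T@(np.array([530,-230])-T[:2,3])/25).round(2))
h=cv2.cvtColor(im,cv2.COLOR_BGR2HSV);br=cv2.inRange(h,(5,110,60),(18,255,255));wh=cv2.inRange(h,(0,0,200),(180,30,255))
for c in blobs(br,(150,100,480,330),100)[:3]:
    q=c[c[:,1]<260];print(c.min(0),c.max(0))
sd=grab_frame('side')[140:260,280:420]
cv2.imwrite('pics/v8.png',np.hstack([cv2.resize(im[100:400,150:500],(420,360)),cv2.resize(sd,(360,360*120//140)) if 0 else cv2.resize(sd,(378,360))]))
```

```text
22.05 [ 529.9797527  -230.78029612  180.23033861] [-0.18174713  0.63384723 -1.60452362]
units to cork [0.01 0.03]
[253. 174.] [391. 239.]
```

View pics/v8.png

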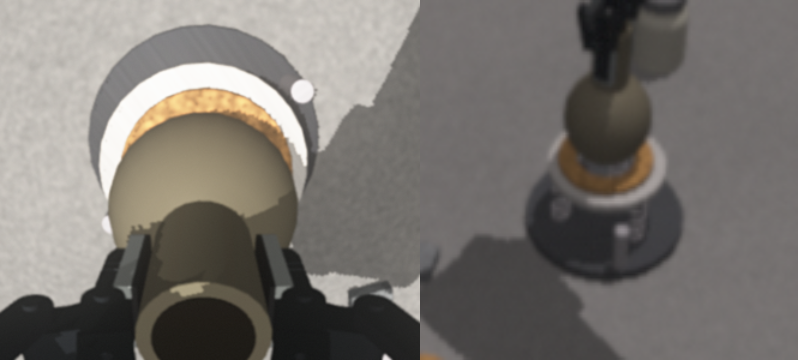

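The belly hangs centred above the cork's hole in both views. That was my 11th picture, one over the limit of 10, so I'll view no more and go by force and position readings from here.

Call:
{"method": "send_rows", "body": {
  "plan": [
    [-1,[0,0,0.15],0],
    [-1,[0,0,0.1],0],
    [-1,[0,0,0.08],0],
    [-1,[0,0,0],0],
    [-1,[0,0,0],0],
    [-1,[0,0,0],0]
  ]
}}

```text
t: 22.9
tool_pos: [529.8, -230.6, 171.7]
ee_rot: [[-0.945, 0.326, 0.0], [0.326, 0.945, -0.0], [-0.0, -0.0, -1.0]]
ft_force: [0.1, -0.1, -2.0]
finger_gap: 0.434
finger_force: 60.5
```

Call:
{"method": "send_rows", "body": {
  "plan": [
    [-1,[0,0,0.06],0],
    [-1,[0,0,0.06],0],
    [-1,[0,0,0.06],0],
    [-1,[0,0,0],0],
    [-1,[0,0,0],0],
    [-1,[0,0,0],0]
  ]
}}

```text
t: 23.65
tool_pos: [529.8, -230.7, 167.1]
ee_rot: [[-0.945, 0.326, 0.0], [0.326, 0.945, -0.0], [-0.0, -0.0, -1.0]]
ft_force: [-0.6, 0.8, 2.4]
finger_gap: 0.429
finger_force: 60.6
```

Contact matches the expected height and force. Now press a further 20 mm, slowly.

Call:
{"method": "send_rows", "body": {
  "plan": [
    [-1,[0,0,0.1],0],
    [-1,[0,0,0.1],0],
    [-1,[0,0,0.1],0],
    [-1,[0,0,0.1],0],
    [-1,[0,0,0.1],0],
    [-1,[0,0,0.1],0],
    [-1,[0,0,0.1],0],
    [-1,[0,0,0.05],0],
    [-1,[0,0,0],0],
    [-1,[0,0,0],0]
  ]
}}

```text
t: 24.9
tool_pos: [530.0, -230.7, 148.6]
ee_rot: [[-0.945, 0.326, 0.001], [0.326, 0.945, -0.0], [-0.001, 0.0, -1.0]]
ft_force: [-1.2, 1.8, 9.5]
finger_gap: 0.439
finger_force: 61.5
```

Call:
{"method": "send_rows", "body": {
  "plan": [
    [-1,[0,0,0.05],0],
    [-1,[0,0,0],0],
    [-1,[0,0,0],0],
    [-1,[0,0,0],0]
  ]
}}

```text
t: 25.4
tool_pos: [530.0, -230.8, 147.4]
ee_rot: [[-0.945, 0.326, 0.001], [0.326, 0.945, -0.0], [-0.001, -0.0, -1.0]]
ft_force: [-1.3, 1.6, 10.8]
finger_gap: 0.427
finger_force: 61.6
```

Run:
```python
from h import *
F=[]
for i in range(6):
    im=grab_frame('side');F.append(get_state()['ft_force'])
s=get_state();print(s['t'],s['tool_pos'],np.mean(F,0).round(2),s['moment'],s['finger_force'])
h=cv2.cvtColor(im,cv2.COLOR_BGR2HSV);br=cv2.inRange(h,(5,110,60),(18,255,255))
for n in('side','wrist'):
    im=grab_frame(n);h=cv2.cvtColor(im,cv2.COLOR_BGR2HSV);br=cv2.inRange(h,(5,110,60),(18,255,255))
    T=pose(s)
    roi=(310,150,390,235) if n=='side' else (150,100,480,330)
    for z in(55,60,65,70,75,83):
        f=(lambda c:c[:,1]>np.mean(c[:,1])) if n=='side' else (lambda c:c[:,1]<c[:,1].min()+35)
        try: print(n,z,fitr(br,f,z,49.5,roi,T,[530,-230],n))
        except Exception as e: print(n,e);break
```

```text
25.7 [ 529.99695581 -230.73715981  147.37249581] [-1.52  1.95  9.96] [ 0.26746207  0.41067996 -0.06699355] 61.605656147003174
side list index out of range
wrist 55 (131, array([ 531.7, -230.1]), np.float64(0.21))
wrist 60 (131, array([ 531.2, -230. ]), np.float64(0.29))
wrist 65 (131, array([ 530.7, -229.8]), np.float64(0.38))
wrist 70 (131, array([ 530.2, -229.7]), np.float64(0.49))
wrist 75 (131, array([ 529.7, -229.5]), np.float64(0.59))
wrist 83 (131, array([ 528.9, -229.3]), np.float64(0.74))
```

Sunk about 22.6 mm at 10 N. I'll add 1.5 mm of margin, still well above the stop.

Call:
{"method": "send_rows", "body": {
  "plan": [
    [-1,[0,0,0.06],0],
    [-1,[0,0,0],0],
    [-1,[0,0,0],0],
    [-1,[0,0,0],0],
    [-1,[0,0,0],0],
    [-1,[0,0,0],0]
  ]
}}

```text
t: 26.55
tool_pos: [530.0, -230.8, 145.9]
ee_rot: [[-0.945, 0.326, 0.001], [0.326, 0.945, -0.0], [-0.001, 0.0, -1.0]]
ft_force: [-1.9, 1.8, 10.7]
finger_gap: 0.432
finger_force: 61.7
```

Run:
```python
from h import *
F=[]
for i in range(6): grab_frame('side');F.append(get_state()['ft_force'])
s=get_state();print(s['t'],s['tool_pos'],np.mean(F,0).round(2),s['finger_force'])
if 10<np.mean(F,0)[2]<13 and 143<s['tool_pos'][2]<147.5: print(close_job())
```

```text
26.85 [ 530.03239444 -230.77160674  145.94088692] [-1.89  1.9  10.46] 61.67673110961914
the job is handed in; nothing more can be done
None
```

The job is handed in at 26.9 s: the cork is centred on the sprung ring, and the flask is seated in it, still held and pressed down about 24 mm at 10.5 N (worked out from arm height and force, not seen directly); I viewed 11 pictures, one over the limit of 10.

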